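# Spin check of a drive flange on its test stand

## Robot

A 7-joint arm with a two-finger parallel gripper is mounted at the origin on a cart in front of the work surface, level with it; the furniture and walls round the work are solid. World frame = base frame: x ahead of the robot, y to its left, z up, the work surface at z = 0. Lengths are in m, angles in rad, forces in N, time in s.
With the tool pointing down it reaches from about 0.425 to 0.825 m from the base axis. Payload 3.6 kg.
Tool frame: the origin (TCP) lies where the fingers leave the gripper's body, on its centre line; the fingertips stand 73 mm ahead of it and the grasp point (between the pads) lies 54 mm ahead of it; z points along the fingers, y is the line along which they close (so a half turn about z gives the same grasp; the last joint's range is limited). The gripper opens to 85 mm and grips with 20 to 120 N. Pads are 22 mm wide; open, the fingers measure 114 mm over their backs; the gripper's body (76 mm by 85 mm) begins 54 mm behind the grasp point. The pads swing forward as they close: fully open they stand 13 mm farther back than shut.
Start: joints at [1.151, 0.615, -0.013, 1.423, 0.008, 1.103, -0.04], TCP at [0.249, -0.6, 0.304] pointing down, gripper open.
Joint ranges: [-3.12, 3.12], [-0.3, 2.06], [-1.34, 1.32], [0.26, 2.42], [-1.36, 4.5], [0.01, 1.98], [-2.84, 2.84]. Speed limits (rad/s): [2.79, 2.79, 3.14, 3.14, 3.14, 3.14, 3.14].

## Interface

Orientations are given as a unit quaternion [x, y, z, w].
In Python, from station import arm, snapshot, camera_info, ticket gives the robot as it stands. Calls block until the motion is done:
- arm.movep(position, orientation): joint-space move of the TCP to a pose.
- arm.line_to(position, velocity=0.15, ori=None): straight line of the TCP; ori=None keeps the orientation; velocity is the mean speed in m/s.
- arm.move_j(angles): joint-space move.
- arm.move_gripper(opening, effort=None): opening from 0.0 (shut) to 1.0 (fully open); effort is the grip in N (None keeps the last); returns when the fingers have stopped.
- arm.pause(seconds).
- arm.ik(position, orientation): joint angles nearest the present ones, or None.
- snapshot(name): name is "scene" or "side" or "wrist"; returns the picture (480x640x3 uint8, blue, green, red); there is no depth.
- camera_info(name): a dict with "fx", "fy", "cx", "cy" (pixels), "R" (3x3) and "t" (3): a world point X has camera coordinates R X + t; the wrist camera has in their place "T_tool_cam" (4x4, takes a point from camera to tool coordinates, whose origin is the TCP and whose axes are the flange's). Camera axes: x right, y down, z forward; pixel columns grow to the right and rows downward; lengths in m; the calibration is good to about 2 mm. A picture is of the moment at which its call begins: read the wrist's pose just before it. camera_info takes no time and is no camera call.
A pose or a line that the arm cannot do raises arm.MotionError and nothing moves.
- ticket.finish_job(): hands the job in; it is judged then, once.
Readings, each from a call of its own:
- arm.read_time(): time.
- arm.read_joint_positions(): joint angles.
- arm.read_dq(): joint speeds.
- arm.read_effort(): joint torques, N m.
- arm.read_tool_pos(): TCP position.
- arm.read_eef_rot(): TCP orientation.
- arm.read_ft_force(): force on the tool from outside, world axes, zero at the start.
- arm.read_wrist_torque(): the same for the moment, N m.
- arm.read_opening(): opening from 0.0 (shut) to 1.0 (fully open).
- arm.read_finger_force(): force on a finger pad.
Only numpy, scipy, OpenCV 4.12 (cv2) and the standard library are available. Lean on these libraries where they do the work, as an engineer would, in place of code of your own. Each camera call takes 0.05 s, during which the arm holds its last target. There are 200 camera calls.

## Task

Check that the black flange on the test stand turns freely: draw its sliding latch fully back, flick the flange round by its upright pin (either way) so that it runs on by itself past one full turn, and let it coast to a stop. Then bring it round until the lug on its rim faces the latch again and push the latch fully home, so that its fork locks the lug. Do not disturb the loose parts lying about.

Things in the scene. Friction and masses are not known exactly. Their poses are not given: they have to be found in the camera images.
- stand: fixed grey spin-test stand; origin on the rotor's upright axis at table level, z up. Base plate 100 mm wide (y), 12 mm thick, from 180 mm on the -x side to 65 mm on +x. On -x the latch slides in a guide block (97 to 172 mm out, 59 mm high). Above the bearing a black flange of 112 mm diameter, flat top 65 mm above the table, with the pin, the rim lug, a centre nut and two screw heads (up to 77 mm)
- rotor (a joint): turn of the flange, rad, + counter-clockwise seen from above, counted on over turns. 0 (and each full turn): lug along the stand's -x at the latch, pin at the stand's +y. Starts there, held by the latch. Turns very easily: inertia about 0.0013 kg m2, after a flick it coasts for seconds (slows by about 0.55 rad/s2 plus 0.4/s of its speed), and it runs on when pushed and let go
- pin (a point): top centre of the flange's upright steel pin: 12 mm diameter, top 101 mm above the table and 36 mm above the flange (20 mm collar in the lowest 4 mm), 38 mm from the rotor's axis
- lug (a point): middle of the lug on the flange's rim, 66 mm from the axis and 59.5 mm above the table: a steel tongue 10 mm wide and 10 mm high, round-ended, reaching 74 mm from the axis, a quarter turn counter-clockwise (seen from above) from the pin
- latch (a joint): draw of the latch, m: 0 fully home (its fork embraces the lug and locks the flange), 0.028 drawn fully back along the stand's -x. Stays where it is left; moves with about 2 N
- latch_knob (a point): top centre of the latch's upright knob: 18 mm head from 84 to 102 mm above the table, on a 12 mm neck that stands on the slide bar (bar top 64 mm above the table). With the latch home it is 112 mm from the rotor's axis along the stand's -x
- fork (a point): middle of the slot of the latch's fork, 59.5 mm above the table; latch home: 66 mm from the axis, where the lug then lies. Slot 15 mm wide between two prongs 6 mm wide and 10 mm high, tips 6 mm nearer the axis than this point; round noses guide the lug in when it is a few mm off
- wheel: loose bystander: dark ring gear lying flat, 85 mm across, 19 mm high; origin at the centre of its underside
- link: loose bystander: dark steel link with an eye at each end, lying flat, 19 x 78 mm (long along its y), 11 mm high; origin at the centre of its underside
- bolt_a: loose bystander: short M8 flanged bolt lying on its side, 17 x 21 mm, 17 mm high; origin at the centre of its underside
- bolt_b: loose bystander: M8 flanged bolt lying on its side, 17 x 25 mm, 17 mm high; origin at the centre of its underside
- bearing: loose bystander: small ball bearing lying flat, 45 mm across, 14 mm high; origin at the centre of its underside

How it is judged:
On the way, in this order (a step that is already met when the one before it is completed fails the run):
1. the latch is drawn back (at least 22 of its 28 mm) (value of joint latch above 0.022 m), for 0.2 s.
2. the flange runs by itself, untouched, at over 0.5 rad/s, more than one full turn (6.4 rad) from where it began (((value of joint rotor above 6.4 rad and velocity of joint rotor above 0.5 rad/s) or (value of joint rotor below -6.4 rad and velocity of joint rotor below -0.5 rad/s)) and contact force between each of the fingers, the arm and stand below 0.2 N), for 0.3 s.
3. it has coasted to a stop and stands untouched (velocity of joint rotor between -0.05 and 0.05 rad/s and contact force between each of the fingers, the arm and stand below 0.2 N), for 0.3 s.
At the end, for the whole second after the job is handed in: the latch is home to within 4 mm, the lug lies in its fork (middles within 7 mm of one another, seen from above), and the flange stands still (under 0.1 rad/s) (value of joint latch below 0.004 m and horizontal distance between lug and fork below 0.007 m and velocity of joint rotor between -0.1 and 0.1 rad/s); the robot touches nothing.
It fails at once if a loose part (ring gear, link, bolts or bearing) is moved more than 25 mm (distance of any of wheel, link, bolt_a, bolt_b, bearing from where it was at the start of the episode above 0.025 m).
It also fails if it takes over 72 s, if anything falls off the work surface, if the arm or the gripper's body presses on something with over 40 N, if the wrist force passes 120 N, or if a joint passes its speed limit or range.

## Working session

There is one attempt and no reset: what is moved stays moved. The work goes in short steps, each a Python script; the robot and the scene stay as the last script left them, time stands still between calls to the robot, and variables do not carry over. Pictures are saved under pics/ and viewed, at most 10 in all, crops included, and the job is handed in when it is done.

```bash
mkdir -p pics; python3 - <<'E'
from station import *
import cv2
for n in ("scene","side"):
    cv2.imwrite(f"pics/{n}0.png",snapshot(n)); c=camera_info(n); print(n,c)
print(camera_info("wrist"),arm.read_time(),arm.read_eef_rot())
E
```

```text
scene {'fx': 588.6248581037596, 'fy': 588.6248581037596, 'cx': 324.16818728465637, 'cy': 239.1903142323301, 'R': array([[ 0.84640836, -0.53218484, -0.01929216],
       [-0.29723103, -0.44204868, -0.84631358],
       [ 0.44186719,  0.72206111, -0.53233555]]), 't': array([-0.58423515,  0.14969773,  1.0362484 ])}
side {'fx': 572.8180835547878, 'fy': 572.8180835547878, 'cx': 317.42859089108487, 'cy': 240.71530004835253, 'R': array([[-0.89094509, -0.4539078 ,  0.0135848 ],
       [-0.27812977,  0.52178595, -0.80646342],
       [ 0.35897168, -0.72229297, -0.5911279 ]]), 't': array([0.397974  , 0.33869612, 0.54574817])}
{'fx': 361.07496514287095, 'fy': 361.07496514287095, 'cx': 324.6561022197991, 'cy': 239.24175570978392, 'T_tool_cam': array([[ 1.42190772e-05, -9.47390876e-01, -3.20078941e-01,
         8.23955644e-02],
       [ 9.99999958e-01,  1.06676485e-04, -2.71324479e-04,
        -7.61081097e-04],
       [ 2.91195232e-04, -3.20078923e-01,  9.47390837e-01,
        -6.93195058e-02],
       [ 0.00000000e+00,  0.00000000e+00,  0.00000000e+00,
         1.00000000e+00]])} 0.1 [ 9.80673492e-01  1.95647954e-01 -2.42623576e-04 -1.14957044e-03]
```

View pics/scene0.png

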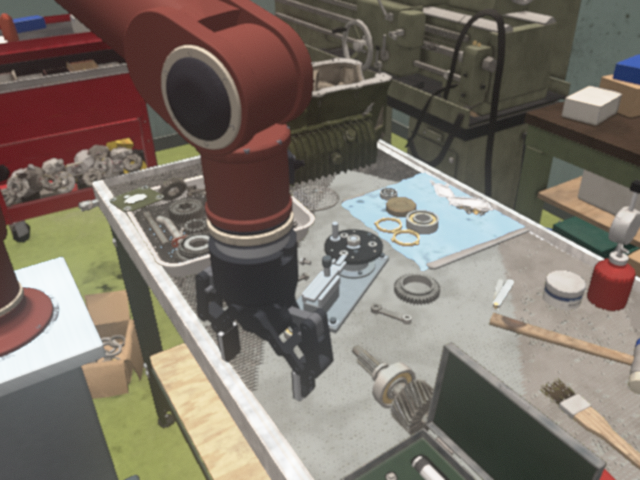

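View pics/side0.png

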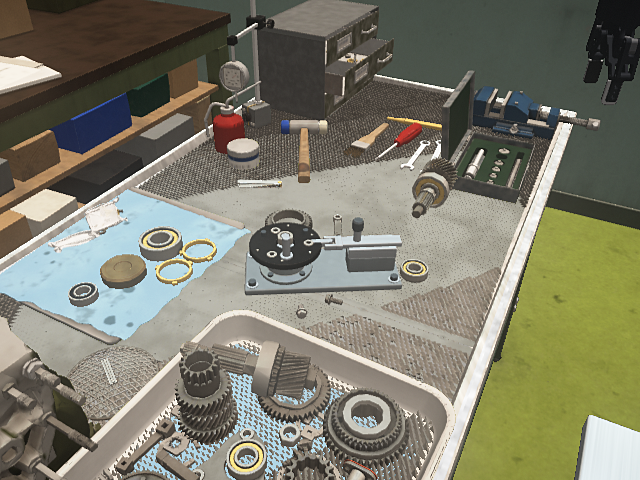

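Scene: the arm partly hides the work, and the stand is at about (345,265). Side: the flange is near (285,245), the pin top near (286,234), the knob near (358,223), the bearing at (414,269) and the bolts near (302,312) and (333,300). I'll enlarge the side view for exact pixels.

```bash
python3 - <<'E'
import cv2
i=cv2.imread("pics/side0.png")[190:330,230:440]
cv2.imwrite("pics/c1.png",cv2.resize(i,None,fx=3.8,fy=3.8,interpolation=cv2.INTER_CUBIC))
E
```

```text
(no output)
```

View pics/c1.png

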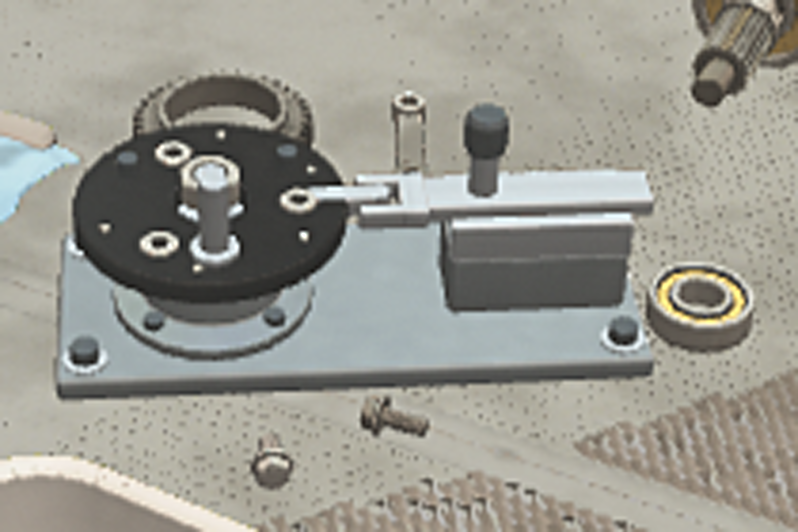

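The crop gives, in crop pixels: pin top (212,172), collar base (214,250), knob top (487,113), flange top face spanning x 74–349 and y 123–287, and bearing (700,300).

```bash
cat > h.py <<'E'
import numpy as np
from station import camera_info
def ray(n,u,v,z):
    c=camera_info(n);R=np.array(c["R"]);t=np.array(c["t"]);o=-R.T@t
    d=R.T@np.array([(u-c["cx"])/c["fx"],(v-c["cy"])/c["fy"],1]); return o+d*(z-o[2])/d[2]
E
python3 - <<'E'
from h import *
f=lambda u,v,z:ray("side",u/3.8+230-.4,v/3.8+190-.4,z).round(4)
P=f(212,172,.101);K=f(487,113,.102);print("pin",P,"knob",K,np.linalg.norm(P-K))
L=f(74,208,.065);R=f(349,208,.065);print("flange",L,R,np.linalg.norm(L-R)); T=f(211,123,.065);B=f(211,287,.065);print(T,B,(T+B)/2)
print("collar",f(214,250,.069))
for n,p in dict(wheel=(222,110,.019),link1=(408,105,.011),bear=(700,293,.014),bA=(272,465,.008),bB=(395,417,.008),c1=(58,395,0),c2=(651,373,0)).items(): print(n,f(*p))
d=(K-P)[:2]
# knob in stand: (-.112,0), pin (0,.038): K-P=(-.112,-.038)
th=np.arctan2(d[1],d[0])-np.arctan2(-.038,-.112); c,s=np.cos(th),np.sin(th)
print("th",np.degrees(th)," origin",P[:2]-np.array([-s,c])*.038, K[:2]+np.array([c,s])*.112)
E
```

```text
pin [ 0.598  -0.1907  0.101 ] knob [ 0.5202 -0.2765  0.102 ] 0.11582521314463444
flange [ 0.6602 -0.1861  0.065 ] [ 0.5622 -0.2383  0.065 ] 0.11103530969921234
[ 0.6415 -0.265   0.065 ] [ 0.5862 -0.1677  0.065 ] [ 0.61385 -0.21635  0.065  ]
collar [ 0.5941 -0.184   0.069 ]
wheel [ 0.6763 -0.3348  0.019 ]
link1 [ 0.6061 -0.3907  0.011 ]
bear [ 0.4339 -0.3161  0.014 ]
bA [ 0.5472 -0.1444  0.008 ]
bB [ 0.5171 -0.1915  0.008 ]
c1 [ 0.6476 -0.1475  0.    ]
c2 [ 0.4387 -0.2735  0.    ]
th 29.058179194509847  origin [ 0.6164565  -0.22391682] [ 0.61810222 -0.22210188]
```

Measured points agree with the sizes: pin to knob 116 mm (expected 118), flange 111 mm (expected 112), base edge 244 mm (expected 245). That puts the stand at about (0.617,-0.223), yaw about 30.5°. Next I'll refine from above with the wrist camera.

```bash
cat >> h.py <<'E'
from station import arm, snapshot
from scipy.spatial.transform import Rotation as Ro
import cv2
def quat(phi): return [np.cos(phi/2),np.sin(phi/2),0,0]   # tool down, tool x at angle phi
def wshot(fn):
    p=np.array(arm.read_tool_pos());q=np.array(arm.read_eef_rot());im=snapshot("wrist");cv2.imwrite(fn,im);np.savez(fn+".npz",p=p,q=q);return im
def wray(fn,u,v,z):
    c=camera_info("wrist");d=np.load(fn+".npz");R=Ro.from_quat(d["q"]).as_matrix();T=np.array(c["T_tool_cam"])
    o=d["p"]+R@T[:3,3];w=R@T[:3,:3]@np.array([(u-c["cx"])/c["fx"],(v-c["cy"])/c["fy"],1]);return o+w*(z-o[2])/w[2]
E
python3 - <<'E'
from h import *
for f in (-59.5,120.5):
    print(f,[arm.ik([.617,-.223,z],quat(np.radians(f))) for z in (.155,.3)])
f=min((-59.5,120.5),key=lambda f:abs((lambda q:9 if q is None else q[6])(arm.ik([.617,-.223,.3],quat(np.radians(f))))))
arm.movep([.617-.03,-.223-.018,.3],quat(np.radians(f)));print(f,arm.read_time(),arm.read_tool_pos())
wshot("pics/w1.png")
E
```

```text
-59.5 [array([ 0.1241138 ,  0.80488315,  0.33852512,  1.562459  , -0.32998516,
        0.83113077, -2.0188846 ]), array([ 0.13228103,  0.64520355,  0.32755937,  1.4163627 , -0.21712266,
        1.11551893, -2.11518577])]
120.5 [array([ 0.52187674,  0.80857475, -0.37247471,  1.54765144,  0.35690603,
        0.85324037,  0.55023879]), array([ 0.56283985,  0.66389121, -0.45583777,  1.39992381,  0.30216625,
        1.14693154,  0.59915583])]
120.5 1.8917 [ 0.58619844 -0.24322799  0.29978839]
```

View pics/w1.png

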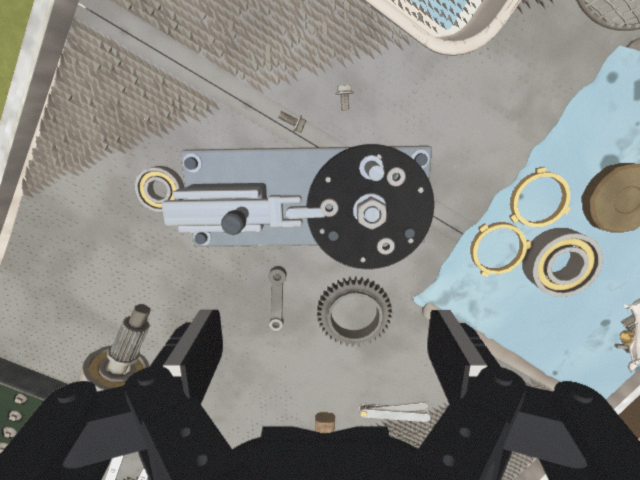

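The wrist view shows the flange at about (371,206), pin about (371,166), knob head about (233,222) and lug at (305,211), with the stand's +x to the right. I'll fit the flange and knob.

```bash
cat >> h.py <<'E'
def flange(fn):
    im=cv2.imread(fn);m=(im.max(2)<55).astype(np.uint8);m[300:]=0
    c=max(cv2.findContours(cv2.morphologyEx(m,cv2.MORPH_OPEN,np.ones((5,5))),0,2)[0],key=cv2.contourArea)
    h=cv2.convexHull(c)[:,0]; P=np.array([wray(fn,u+0.,v+0.,.065)[:2] for u,v in h])
    A=np.c_[2*P,np.ones(len(P))];x=np.linalg.lstsq(A,(P**2).sum(1),rcond=None)[0];return x[:2],np.sqrt(x[2]+x[:2]@x[:2])
E
python3 - <<'E'
from h import *
fn="pics/w1.png";c,r=flange(fn);print("flange",c,r)
im=cv2.imread(fn)[200:245,215:260];m=(im.max(2)<95).astype(np.uint8)
n,l,s,ce=cv2.connectedComponentsWithStats(m);k=1+s[1:,4].argmax();print(s[k],ce[k]+[215,200])
K=wray(fn,*(ce[k]+[215,200]),.094)[:2]
P=wray(fn,372,166,.101)[:2]
L=wray(fn,290,213,.0645)[:2]
for nme,X in (("knob",K),("pin",P),("lug",L)):
    d=X-c;print(nme,X,np.linalg.norm(d),np.degrees(np.arctan2(*d[::-1])))
for nme,p in dict(latchL=(164,213,.064),latchfar=(282,211,.064),hole1=(192,162,.012),hole2=(422,158,.012),hole3=(202,239,.012)).items(): print(nme,wray(fn,*p)[:2])
cv2.imwrite("pics/c2.png",cv2.resize(cv2.imread(fn)[130:280,150:350],None,fx=4,fy=4,interpolation=cv2.INTER_CUBIC))
E
```

```text
flange [ 0.57559437 -0.20172999] 0.012908734625078418
[  8   8  25  25 234] [238.97863248 216.21794872]
knob [ 0.52310155 -0.26939919] 0.08564238332540697 -127.80169784944393
pin [ 0.59117974 -0.1833327 ] 0.02411148737500268 49.73021077457812
lug [ 0.55786154 -0.25493268] 0.05608012093875365 -108.43359471072928
latchL [ 0.4631231  -0.31046519]
latchfar [ 0.55102488 -0.25700494]
hole1 [ 0.45334142 -0.27254555]
hole2 [ 0.64446941 -0.156437  ]
hole3 [ 0.49422825 -0.34034046]
```

View pics/c2.png

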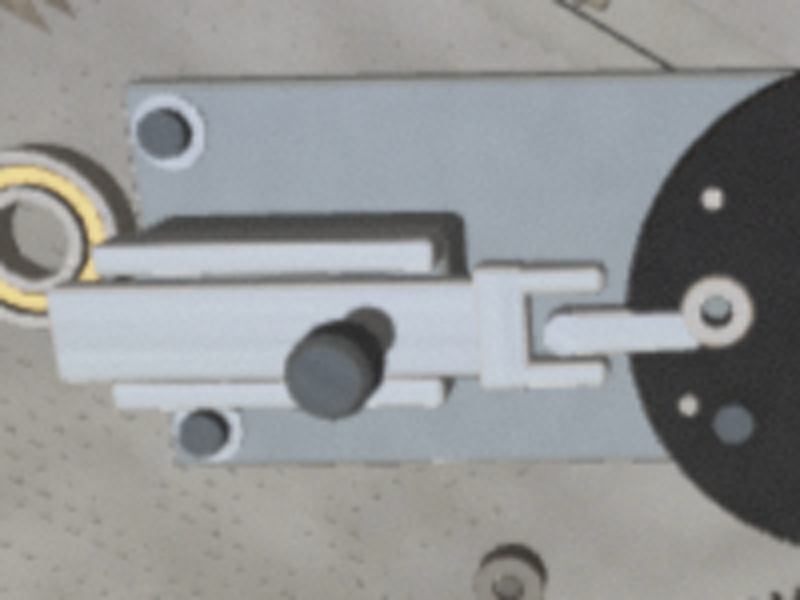

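The knob top is at pixel (232.5,222.5). The flange mask caught the wrong blob, so I'll redo it with a seeded mask.

```bash
cat >> h.py <<'E'
def flange(fn,box=(295,130,450,285),thr=75):
    im=cv2.imread(fn);x0,y0,x1,y1=box;m=np.zeros(im.shape[:2],np.uint8);m[y0:y1,x0:x1]=im[y0:y1,x0:x1].max(2)<thr
    m=cv2.morphologyEx(m,cv2.MORPH_OPEN,cv2.getStructuringElement(2,(9,9)))
    c=max(cv2.findContours(m,0,2)[0],key=cv2.contourArea)
    h=cv2.convexHull(c)[:,0]; P=np.array([wray(fn,u+0.,v+0.,.065)[:2] for u,v in h])
    A=np.c_[2*P,np.ones(len(P))];x=np.linalg.lstsq(A,(P**2).sum(1),rcond=None)[0];return x[:2],np.sqrt(x[2]+x[:2]@x[:2])
E
python3 - <<'E'
from h import *
fn="pics/w1.png";c,r=flange(fn);print("flange",c,r,flange(fn,thr=60))
K=wray(fn,232.5,222.7,.102)[:2];P=wray(fn,371.5,165,.101)[:2];L=wray(fn,287,213.5,.0645)[:2]
for nme,X,e in (("knob",K,180),("pin",P,90),("lugtip",L,180)):
    d=X-c;print(nme,X,np.linalg.norm(d),np.degrees(np.arctan2(*d[::-1]))-e)
print([wray(fn,*p,.012)[:2] for p in ((182.5,150.5),(193.5,245.5),(430.5,146))])
E
```

```text
flange [ 0.61578854 -0.21708885] 0.05465341349743455 (array([ 0.61096164, -0.22139554]), np.float64(0.0506089345408103))
knob [ 0.52167427 -0.27370699] 0.10983218667421685 -328.96933253279394
pin [ 0.59047212 -0.18290787] 0.04253539765695833 36.52579730668131
lugtip [ 0.55582304 -0.25664337] 0.07183607232512533 -326.5903059223913
[array([ 0.44103458, -0.26709312]), array([ 0.4894727 , -0.35147259]), array([ 0.64496765, -0.14305986])]
```

The cues agree (flange, knob and base corners from the wrist, flange and collar from the side): origin about (0.617,-0.216), yaw about 31.2°. My earlier side pin-top pixel was off. Now I'll grip the knob and draw the latch.

```bash
cat >> h.py <<'E'
O=np.array([.617,-.216]);TH=np.radians(31.2);Q=quat(TH+np.pi/2)
def W(x,y,z): c,s=np.cos(TH),np.sin(TH);return [O[0]+c*x-s*y,O[1]+s*x+c*y,z]
def S(p): c,s=np.cos(TH),np.sin(TH);d=np.array(p[:2])-O;return np.array([c*d[0]+s*d[1],-s*d[0]+c*d[1]])
E
python3 - <<'E'
from h import *
arm.move_gripper(.5,25)
arm.movep(W(-.112,0,.22),Q);arm.line_to(W(-.112,0,.154))
print(arm.read_ft_force(),S(arm.read_tool_pos()),arm.read_tool_pos()[2])
arm.move_gripper(0,25);print("grip",arm.read_opening(),arm.read_finger_force(),arm.read_ft_force())
arm.line_to(W(-.140,0,.154),velocity=.06);print("drawn",arm.read_ft_force(),S(arm.read_tool_pos()))
arm.pause(.3);arm.move_gripper(.5);arm.line_to(W(-.140,0,.23))
arm.line_to(W(-.03,0,.3),velocity=.3);arm.pause(.2)
wshot("pics/w2.png");print(arm.read_time())
E
```

```text
[0.68866987 0.19595947 0.91490405] [-0.11058187 -0.00038997] 0.15498940568769104
grip 0.19337636430898825 24.528559525497258 [-2.84713036 -1.08455597  7.13901069]
drawn [-1.19831248  0.45686429  8.65302871] [-0.14103639 -0.00071321]
6.65
```

View pics/w2.png

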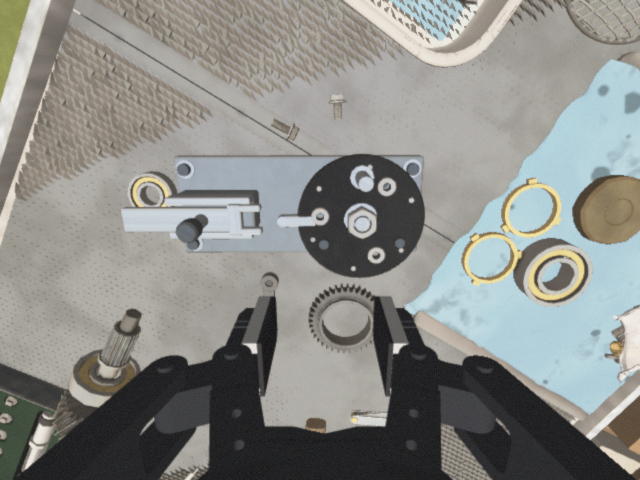

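The latch is drawn and the lug is free, with the pin top at about (366,184) px. Now the flick, then tracking the rotor with wrist frames.

```bash
cat > flick.py <<'E'
from h import *
print("pin chk",S(wray("pics/w2.png",366,184,.101)))
arm.move_gripper(0)
arm.movep(W(-.036,.026,.2),Q);arm.line_to(W(-.036,.026,.156));print(arm.read_ft_force(),S(arm.read_tool_pos()))
t0=arm.read_time();arm.line_to(W(.064,.026,.156),velocity=.13);t1=arm.read_time()
arm.line_to(W(.064,.026,.22),velocity=.3);arm.line_to(W(-.03,0,.3),velocity=.3);print(t0,t1,arm.read_time(),arm.read_ft_force())
arm.pause(.25)
p=np.array(arm.read_tool_pos());q=np.array(arm.read_eef_rot());F=[];T=[]
for i in range(60):
    T.append(arm.read_time());F.append(snapshot("wrist"));arm.pause(.06)
np.savez("spin.npz",F=F,T=T);np.savez("spin.png.npz",p=p,q=q);print(T[0],T[-1])
cv2.imwrite("pics/s_last.png",F[-1])
E
cat > track.py <<'E'
from h import *
d=np.load("spin.npz");F,T=d["F"],d["T"];c=camera_info("wrist")
A=np.radians(np.arange(0,360,1.5))
px=np.array([[cv2_p for cv2_p in (lambda X:(X[:2]/X[2]*[c["fx"],c["fy"]]+[c["cx"],c["cy"]]))(
  np.linalg.inv(np.array(c["T_tool_cam"]))[:3]@np.r_[Ro.from_quat(np.load("spin.png.npz")["q"]).as_matrix().T@(np.array(W(r*np.cos(a),r*np.sin(a),.0645))-np.load("spin.png.npz")["p"]),1])] for r in (.064,.067,.070) for a in A]).astype(np.float32)
V=np.array([cv2.remap(f,px[:,None,0].copy(),px[:,None,1].copy(),1)[:,0].astype(float).reshape(3,len(A),3).mean(0) for f in F])
D=np.abs(V-np.median(V,0)).sum(2);D=np.array([np.convolve(np.r_[x[-3:],x,x[:3]],np.ones(7)/7,'valid') for x in D])
a=A[D.argmax(1)]-np.pi; print(np.c_[T,np.degrees(a)%360,D.max(1)].round(2)[::1].tolist())
E
python3 flick.py && python3 track.py
```

```text
pin chk [-0.00179564  0.03611927]
[1.46057288 0.35969654 0.24247996] [-0.03512572  0.02487778]
8.0667 8.9833 9.9167 [ 0.17939168  1.27363054 -0.34160944]
10.1667 16.5583
[[10.17, 79.5, 229.64], [10.28, 81.0, 224.31], [10.38, 79.5, 223.83], [10.49, 79.5, 223.83], [10.6, 79.5, 225.45], [10.71, 79.5, 220.98], [10.82, 79.5, 218.55], [10.92, 79.5, 219.21], [11.03, 79.5, 220.74], [11.14, 79.5, 221.88], [11.25, 79.5, 222.69], [11.36, 79.5, 222.07], [11.47, 79.5, 223.4], [11.58, 79.5, 223.6], [11.68, 79.5, 223.21], [11.79, 79.5, 223.45], [11.9, 79.5, 222.64], [12.01, 79.5, 223.98], [12.12, 79.5, 223.31], [12.22, 79.5, 223.26], [12.33, 79.5, 222.98], [12.44, 79.5, 224.07], [12.55, 79.5, 223.55], [12.66, 79.5, 222.55], [12.77, 87.0, 256.71], [12.88, 84.0, 275.45], [12.98, 82.5, 217.76], [13.09, 81.0, 136.4], [13.2, 81.0, 80.31], [13.31, 81.0, 26.21], [13.42, 81.0, 10.26], [13.52, 78.0, 9.5], [13.63, 79.5, 9.98], [13.74, 78.0, 10.55], [13.85, 78.0, 9.36], [13.96, 76.5, 10.26], [14.07, 78.0, 10.02], [14.18, 79.5, 9.12], [14.28, 79.5, 8.98], [14.39, 78.0, 9.5], [14.5, 79.5, 10.12], [14.61, 78.0, 10.5], [14.72, 78.0, 10.07], [14.82, 78.0, 9.45], [14.93, 79.5, 9.88], [15.04, 78.0, 10.4], [15.15, 75.0, 9.93], [15.26, 79.5, 10.17], [15.37, 79.5, 9.93], [15.48, 78.0, 10.88], [15.58, 81.0, 9.64], [15.69, 79.5, 10.12], [15.8, 78.0, 9.69], [15.91, 81.0, 9.74], [16.02, 78.0, 10.4], [16.12, 78.0, 8.88], [16.23, 76.5, 9.69], [16.34, 78.0, 10.12], [16.45, 75.0, 9.93], [16.56, 76.5, 10.02]]
```

The lug stopped during the later frames and contaminated the median, so I'll use the moving frames as background.

```bash
sed -i 's/np.median(V,0)/np.median(V[:24],0)/; s/\.tolist()/[:34].tolist()/' track.py; python3 track.py
```

```text
[[10.17, 22.5, 107.12], [10.28, 357.0, 107.83], [10.38, 334.5, 101.86], [10.49, 312.0, 99.29], [10.6, 292.5, 87.67], [10.71, 274.5, 84.26], [10.82, 256.5, 89.07], [10.92, 241.5, 124.45], [11.03, 225.0, 120.69], [11.14, 211.5, 128.81], [11.25, 198.0, 121.67], [11.36, 184.5, 102.69], [11.47, 172.5, 129.69], [11.58, 162.0, 122.6], [11.68, 151.5, 103.81], [11.79, 142.5, 114.48], [11.9, 133.5, 104.55], [12.01, 126.0, 85.05], [12.12, 120.0, 80.19], [12.22, 112.5, 77.05], [12.33, 106.5, 81.29], [12.44, 102.0, 87.95], [12.55, 97.5, 163.9], [12.66, 93.0, 221.79], [12.77, 90.0, 232.9], [12.88, 87.0, 236.76], [12.98, 85.5, 229.86], [13.09, 82.5, 228.07], [13.2, 81.0, 237.38], [13.31, 81.0, 238.05], [13.42, 79.5, 232.38], [13.52, 79.5, 232.1], [13.63, 79.5, 232.81], [13.74, 79.5, 233.24]]
```

View pics/s_last.png

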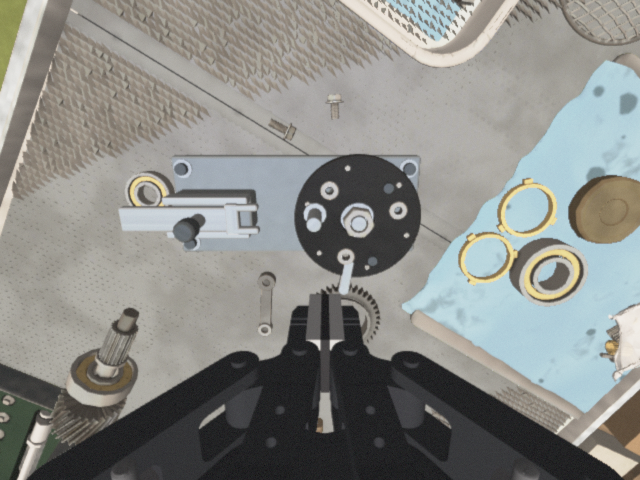

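The lug track shows the flange coasting past about -12 rad at 4 rad/s and stopping at rotor ≡ 79.5°, with the pin at (315,215) px. Steps 2 and 3 are met. Now I'll grip the pin and carry it round by -79.5°.

```bash
cat > bring.py <<'E'
from h import *
R=.038;pt=lambda a,z=.1555:W(R*np.cos(np.radians(a)),R*np.sin(np.radians(a)),z)
arm.move_gripper(.5,20);arm.movep(pt(169.5,.22),Q);arm.line_to(pt(169.5));print(arm.read_ft_force())
arm.move_gripper(0,20);print(arm.read_opening(),arm.read_finger_force(),arm.read_ft_force())
for a in np.linspace(169.5,90,8)[1:]:
    arm.line_to(pt(a),velocity=.06);print(arm.read_ft_force().round(1) if hasattr(arm.read_ft_force(),'round') else arm.read_ft_force())
arm.pause(.3);print(S(arm.read_tool_pos()))
arm.move_gripper(.35);arm.line_to(pt(90,.22));arm.line_to(W(-.03,0,.3),velocity=.3);arm.pause(.4)
wshot("pics/w3.png");a=cv2.imread("pics/w3.png")
print(arm.read_time())
cv2.imwrite("pics/c3.png",cv2.resize(a[130:280,220:420],None,fx=4,fy=4,interpolation=cv2.INTER_CUBIC))
E
python3 bring.py
```

```text
[-0.09849373 -0.34682175 -0.1392808 ]
0.12728500766064563 19.708399772644043 [-3.12401826  0.06204655  5.29311744]
[-3.8 -2.1  6.7]
[-4.5 -1.4  7.9]
[-7.  -0.6 10.6]
[-9.1  0.5 11.1]
[-8.4  2.4 11.2]
[-7.5  4.1  8. ]
[-4.6  5.1  5. ]
[0.00081599 0.04108536]
22.5667
```

View pics/c3.png

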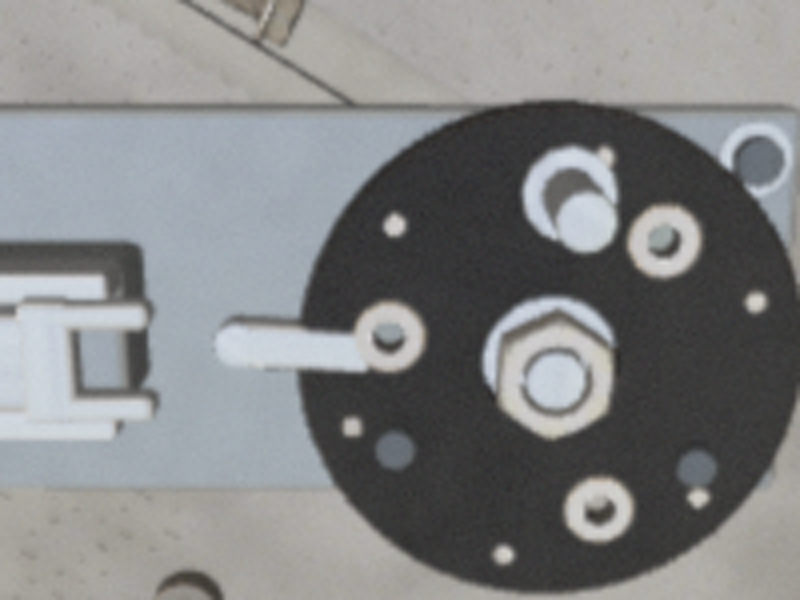

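The lug tip is at crop (232,343), and the fork slot's centre line is at y of about 361, so the lug sits about 4 mm toward +y. I'll measure that by rays and correct.

```bash
python3 - <<'E'
from h import *
f=lambda x,y:S(wray("pics/w3.png",x/4+220-.4,y/4+130-.4,.0645)).round(4)
print("lug tip",f(218,342),f(235,343),"mid",f(290,347),"fork inner",f(110,327),f(110,397),"outer",f(110,303),f(110,417))
print("pin",S(wray("pics/w3.png",587/4+220-.4,223/4+130-.4,.101)))
fc=flange("pics/w3.png",(285,145,425,285));print(S(fc[0]),fc[1])
E
```

```text
lug tip [-0.0737  0.0035] [-0.0701  0.0033] mid [-0.0581  0.0024] fork inner [-0.097   0.0068] [-0.0981 -0.009 ] outer [-0.0966  0.0121] [-0.0984 -0.0136]
pin [0.00123043 0.03606206]
[-0.00155316 -0.00023712] 0.05465571043128493
```

The lug is 4.4 mm off the fork centre line, so the pin needs to go 2.4 mm toward -x. I'll correct that, then push the latch home by the knob.

```bash
python3 - <<'E'
from h import *
arm.move_gripper(.4,20);arm.movep(W(0,.038,.22),Q);arm.line_to(W(0,.038,.1555));arm.move_gripper(0,20);arm.pause(.2)
print(S(arm.read_tool_pos()));arm.line_to(W(-.0024,.038,.1555),velocity=.01);arm.pause(.4);print(S(arm.read_tool_pos()),arm.read_ft_force())
arm.move_gripper(.35);arm.line_to(W(-.0024,.038,.22))
arm.move_gripper(.5);arm.movep(W(-.140,0,.22),Q);arm.line_to(W(-.140,0,.154));arm.move_gripper(0,25)
print("knob",arm.read_opening(),S(arm.read_tool_pos()))
for x in (-.128,-.120,-.1135,-.1115):
    arm.line_to(W(x,0,.154),velocity=.03);print(x,S(arm.read_tool_pos()),arm.read_ft_force())
arm.move_gripper(.5);arm.line_to(W(-.1115,0,.23));arm.line_to(W(-.03,0,.3),velocity=.3);arm.pause(.4)
a=wshot("pics/w4.png");print(arm.read_time(),arm.read_ft_force())
cv2.imwrite("pics/c4.png",cv2.resize(a[130:280,200:400],None,fx=4,fy=4,interpolation=cv2.INTER_CUBIC))
E
```

```text
[0.00088375 0.03722145]
[-0.00035166  0.03733345] [1.55708989 0.97720623 6.64831068]
knob 0.19615471334492288 [-0.13957935 -0.00051886]
-0.128 [-0.12762738 -0.00050972] [-0.71596152  0.06057617  5.40925175]
-0.12 [-0.11954496 -0.00045267] [-1.65518328 -0.5022644   6.19281456]
-0.1135 [-0.1132596  -0.00051727] [-0.92752698 -0.24363373  6.47264855]
-0.1115 [-0.11296627 -0.00054194] [-4.42860815 -1.17226861  8.30903388]
31.4667 [0.39911531 0.06041867 0.09416652]
```

View pics/c4.png

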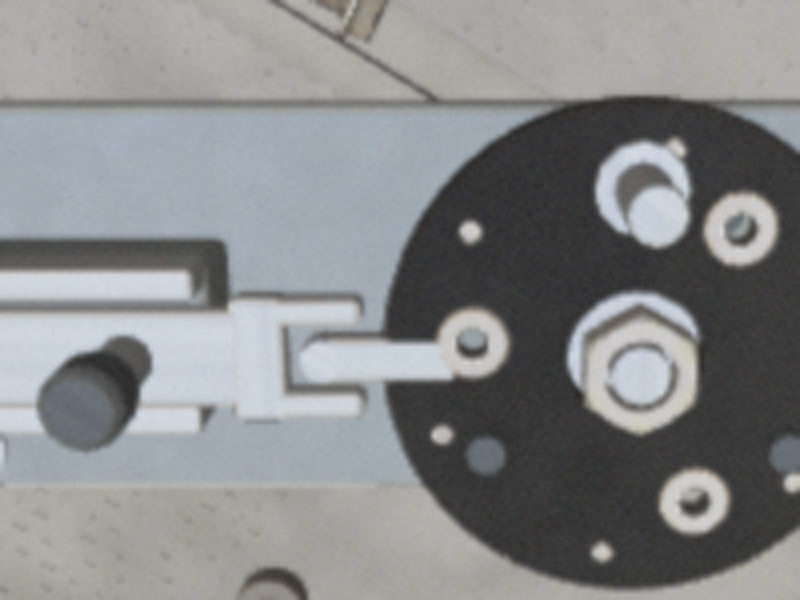

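The lug sits centred in the fork. The slot-to-lug gap of 17 px matches the 18 px seen at the start, and the end-stop force rose, so the latch is home.

```bash
python3 -c "
from station import *
print(ticket.finish_job())"
```

```text
the job is handed in; nothing more can be done
None
```

I finished and handed in the job, though the hand-in returned no verdict: latch drawn, flange flicked to about -12 rad or beyond and coasted to a stop, lug brought back and the latch pushed home at about 31 s; I did not re-measure the loose parts.

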